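Start a big bolt in its threaded boss

TASK

A big hex bolt with a yellow paint mark stands high in its threaded boss, resting on the first thread without having caught. Turn it backward (anticlockwise seen from above) until it drops into the thread, then turn it forward (clockwise) about one full turn from there so that it is well started, and finish with the gripper still holding the bolt head, everything at rest. Do not turn it forward before it has dropped, and leave the loose ring, the grease pot and the tin can where they are.

Things in the scene. Friction and masses are not known exactly. Their poses are not given: they have to be found in the camera images.
- fixture: Blue steel plate 104 x 244 x 16 mm, fixed to the bench, origin under its centre. On its y axis, at y = -62 and +62 mm, stand two grey threaded bosses, 60 mm across, tops 57 mm above the bench. The one at -62 mm holds the bolt to be started; the one at +62 mm holds a like bolt (white mark), screwed home and fixed, head top 82 mm above the bench.
- bolt: Bolt to be started, 0.5 kg: steel hex head 40 mm across flats, 46 over corners, 22 mm tall, below it a washer flange 49 mm wide, 3 mm thick. Origin: centre of the head, as found 94 mm above the bench. z up. Flats face its +x, -x and every 60 degrees; yellow stripe on top from the centre toward +x. It stays upright; it can only turn and move along z. Turning friction about 0.04 N m.
- bolt_head (a point): Centre of the bolt head, axes as the bolt; 37 mm above the boss mouth as found, riding on the first thread. At 0.5 to 1.5 rad of backward turning it passes the thread's end and falls one pitch, 6 mm, by its weight. A firm grip holds it up: 5 to 10 N then pull on the gripper, and it falls when let go or can be lowered. If over-turned there is a stop 1.95 rad back.
- boss_mouth (a point): Centre of the top face of this bolt's boss, 57 mm above the bench, z up. Right-hand thread, 6 mm pitch: the bolt rises (backward) or sinks (forward) 6 mm a turn, so the fingers should follow. Once dropped it has about 1 mm of play along z. It stays where it is when let go. Turned forward before the drop it jams after about 1 rad.
- bolt_turn (a joint): Angle of the bolt, rad: 0 as found, grows when turned backward (anticlockwise from above), falls when turned forward; keeps counting over whole turns.
- seal_ring: Loose light grey steel ring lying flat, 62 mm across, 10 mm tall, origin under its centre. Leave alone.
- grease_pot: Loose white pot with red lid, 64 mm across, 62 mm tall, origin under its centre. Leave alone.
- tin: Loose plain grey tin can standing upright, 69 mm across, 88 mm tall, origin under its centre. Leave alone.

How it is judged:
On the way, in this order (a step that is already met when the one before it is completed fails the run):
1. turned backward, the bolt has dropped into the thread (z of bolt_head in the frame of boss_mouth below 0.0341 m and value of joint bolt_turn above 0.4 rad), for 0.1 s.
2. the bolt has been turned forward and has screwed down (value of joint bolt_turn below -4.2 rad and z of bolt_head in the frame of boss_mouth below 0.0288 m), for 0.1 s.
At the end, for the whole second after the job is handed in: After the drop on backward turning, the bolt has been turned forward about one turn: its joint reads between -4.2 and -6.6 rad and its head has sunk at least 8.5 mm from where it was found; it is at rest and the fingers still grip its head (more than 3 N) (all of step 2 and value of joint bolt_turn above -6.6 rad and angular speed of bolt below 0.1 rad/s and linear speed of bolt below 0.01 m/s and contact force between the fingers and bolt above 3 N); the arm keeps its last pose, push and grip.
It fails at once if the bolt is forced forward (more than 0.7 rad) before it has dropped (value of joint bolt_turn below -0.7 rad and not (z of bolt_head in the frame of boss_mouth below 0.0341 m)).
It fails at once if the ring is moved more than 2 cm (distance of seal_ring from where it was at the start of the episode above 0.02 m).
It fails at once if the grease pot is moved more than 2 cm (distance of grease_pot from where it was at the start of the episode above 0.02 m).
It fails at once if the tin can is moved more than 2 cm (distance of tin from where it was at the start of the episode above 0.02 m).
It also fails if it takes over 72 s, if anything falls off the work surface, if the arm or the gripper's body presses on something with over 40 N, if the wrist force passes 120 N, or if a joint passes its speed limit or range.

ROBOT

A 6-joint arm with a two-finger parallel gripper is mounted at the origin on the work surface; the furniture and walls round the work are solid. World frame = base frame: x ahead of the robot, y to its left, z up, the work surface at z = 0. Lengths are in m, angles in rad, forces in N, time in s.
With the tool pointing down it reaches from about 0.325 to 0.9 m from the base axis. Payload 3.5 kg.
Tool frame: the origin (TCP) lies where the fingers leave the gripper's body, on its centre line; the fingertips stand 73 mm ahead of it and the grasp point (between the pads) lies 54 mm ahead of it; z points along the fingers, y is the line along which they close (so a half turn about z gives the same grasp; the last joint's range is limited). The gripper opens to 85 mm and grips with 20 to 120 N. Pads are 22 mm wide; open, the fingers measure 114 mm over their backs; the gripper's body (76 mm by 85 mm) begins 54 mm behind the grasp point. The pads swing forward as they close: fully open they stand 13 mm farther back than shut.
Start: joints at [-1.387, 0.276, -0.026, 1.268, 0, 1.467], TCP at [0.177, -0.599, 0.304] pointing down, gripper open.
Joint ranges: [-3.12, 3.12], [-0.85, 1.88], [-1.08, 1.24], [-1.95, 2.15], [-1.57, 1.53], [-3.14, 3.14]. Speed limits (rad/s): [2.57, 2.57, 3.14, 3.14, 3.14, 3.14].

INTERFACE

Orientations are given as a unit quaternion [x, y, z, w].
In Python, from rig import arm, optics, telemetry gives the robot as it stands (arm), with the cameras (optics) and the readings (telemetry).
- The arm moves only by the shell command python3 inch.py FILE [FORCE], which reads ROWS from the file FILE. ROWS is a JSON object whose key "rows" holds a list of rows, 1 to 8 of them, each of 5 numbers: dx, dy, dz in shares of the most that a row can go, 1 being 62.5 mm, then a turn about the tool's z in units of 0.2 rad, then the finger opening in m; each row shifts and turns the commanded pose from where the row before left it, along the tool's axes as they then stand; what a row does not reach is not made up. A row lasts 1/8 s, in which the tool goes at most 0.0625 m and 0.188 rad, less where a joint would pass 70% of its speed; a pose out of reach is approached as far as the arm can. The fingers move at their own pace and stop on an object; FORCE is the grip in N (left out, the last holds). Time passes only in rows, so rows that do not move let the fingers close. It prints the time, the measured TCP pose, the force, the opening and the grip force at its end. Input that does not fit is refused with a message, and nothing moves.
- telemetry.read_state(): the state, without advancing time (a new reading comes with each control period).
- optics.capture(name): name is "side" or "top"; returns a dict with "img" (400x640x3 uint8, blue, green, red), "range_z" (400x640 float32, m along the optical axis (not along the pixel's ray), 0 where there is no reading), "intrinsics" (3x3 intrinsics, pixels), "xyz" and "attitude" of the camera in the world. Camera axes: x right, y down, z forward; pixel columns grow to the right and rows downward; lengths in m; the calibration is good to about 2 mm. A picture is of the moment at which its call begins.
- arm.sign_off(): hands the job in; it is judged then, once.
The state is a dict: "t": time; "joints": joint angles; "joint_velocities": joint speeds; "joint_torque": joint torques, N m; "position": TCP position; "tcp_rot": TCP orientation; "contact_force": force on the tool from outside, world axes, zero at the start; "wrist_torque": the same for the moment, N m; "gripper_width": finger opening in m; "grip_force": force on a finger pad.
Only numpy, scipy, OpenCV 4.12 (cv2) and the standard library are available. Lean on these libraries where they do the work, as an engineer would, in place of code of your own. Each camera call takes 0.05 s, during which the arm holds its last target. There are 200 camera calls.

## Working session

There is one attempt and no reset: what is moved stays moved. The work goes in short steps, Python scripts to look and compute and a shell command to move; the robot and the scene stay as the last step left them, time stands still between calls to the robot, and variables do not carry over. Pictures are saved under pics/ and viewed, at most 10 in all, crops included, and the job is handed in when it is done.

```bash
ls; mkdir -p pics; python3 - <<'E'
from rig import arm, optics, telemetry
import cv2,numpy as np
s=telemetry.read_state();print({k:np.round(v,3) for k,v in s.items()})
for n in("side","top"):
    c=optics.capture(n);cv2.imwrite(f"pics/{n}0.png",c["img"]);np.savez(f"{n}0.npz",**c)
    print(n,c["intrinsics"].tolist(),c["xyz"],c["attitude"])
E
```

```text
inch.py
pics
rig.py
{'t': np.float64(0.0), 'joints': array([-1.387,  0.277, -0.028,  1.268,  0.   ,  1.467]), 'joint_velocities': array([ 0.001, -0.001, -0.   ,  0.003, -0.001,  0.001]), 'joint_torque': array([-1.0000e-03, -4.4552e+01,  2.9520e+01,  1.6000e-02, -0.0000e+00,
       -0.0000e+00]), 'position': array([ 0.177, -0.599,  0.303]), 'tcp_rot': array([ 0.99 ,  0.143, -0.   , -0.001]), 'contact_force': array([-0.407,  0.724,  0.471]), 'wrist_torque': array([-0.027,  0.003, -0.031]), 'grip_force': np.float64(0.0), 'gripper_width': np.float64(0.086)}
side [[418.4558240220367, 0.0, 315.8723445084452], [0.0, 418.4558240220367, 195.30537982449454], [0.0, 0.0, 1.0]] [ 0.32348828 -0.78329297  0.67117533] [ 0.88533986 -0.11236379  0.05562735 -0.44772011]
top [[389.8762434281303, 0.0, 319.28530611493676], [0.0, 389.8762434281303, 198.73855283579636], [0.0, 0.0, 1.0]] [ 0.35274246 -0.00144413  1.07304849] [-0.69602735  0.71206539 -0.05461004  0.07434083]
```

View pics/side0.png

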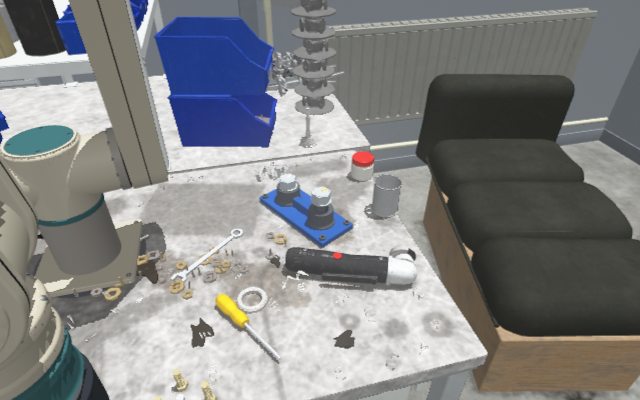

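View pics/top0.png

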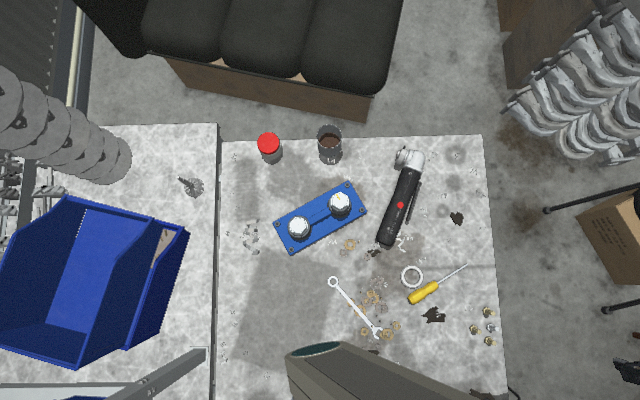

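The side view shows the plate with two bolts at about (289,183) and (320,195), and the pot and tin behind them. In the top view the heads are at (299,227) and (340,202), the tin at (329,145) and the ring at (412,277). Next I'll zoom in and measure.

```bash
cat > h.py <<'E'
import numpy as np,cv2
from scipy.spatial.transform import Rotation as R
def load(n): return dict(np.load(n))
def ray(c,uv):
    d=np.linalg.inv(c["intrinsics"])@np.array([uv[0],uv[1],1.]);return c["xyz"],R.from_quat(c["attitude"]).as_matrix()@d
def onplane(c,uv,z):
    o,d=ray(c,uv);return o+d*(z-o[2])/d[2]
def cloud(c):
    v,u=np.mgrid[:400,:640];K=c["intrinsics"];z=c["range_z"]
    P=np.stack([(u-K[0,2])/K[0,0]*z,(v-K[1,2])/K[1,1]*z,z],-1)
    W=P@R.from_quat(c["attitude"]).as_matrix().T+c["xyz"];W[z==0]=np.nan;return W
def tri(c1,u1,c2,u2):
    o1,d1=ray(c1,u1);o2,d2=ray(c2,u2);d1/=np.linalg.norm(d1);d2/=np.linalg.norm(d2)
    s=np.linalg.lstsq(np.stack([d1,-d2],1),o2-o1,rcond=None)[0]
    a=o1+s[0]*d1;b=o2+s[1]*d2;return (a+b)/2,np.linalg.norm(a-b)
E
python3 - <<'E'
from h import *
t=load("top0.npz");s=load("side0.npz")
a=cv2.resize(t["img"][170:270,260:380],None,fx=6.6,fy=5.9,interpolation=cv2.INTER_CUBIC)[:590,:400*2]
a=cv2.resize(t["img"][175:260,265:375],(770,595),interpolation=cv2.INTER_CUBIC);cv2.imwrite("pics/topc.png",a)
b=cv2.resize(s["img"][165:250,255:365],(770,595),interpolation=cv2.INTER_CUBIC);cv2.imwrite("pics/sidec.png",b)
for n,c in(("top",t),("side",s)):
    W=cloud(c)
    for u,v in((340,202),(299,227),(329,145),(268,143),(412,277)) if n=="top" else((320,193),(288,181),(385,183),(362,158),(252,299)):
        print(n,u,v,np.round(W[v,u],3))
    m=(W[...,0]>.3)&(W[...,0]<.8)&(abs(W[...,1])<.4)
    for lo,hi in((.075,.088),(.095,.115)):
        k=(m&(W[...,2]>lo)&(W[...,2]<hi)).astype(np.uint8);N,_,st,ce=cv2.connectedComponentsWithStats(k)
        for i in range(1,N):
            if st[i,4]>20: 
                q=W[_==i]; print(n,lo,st[i],ce[i].round(1),np.round(np.median(q,0),4),q.min(0).round(3),q.max(0).round(3))
E
```

```text
top 340 202 [ 0.523 -0.028  0.102]
top 299 227 [0.464 0.078 0.08 ]
top 329 145 [ 0.697 -0.004  0.032]
top 268 143 [0.698 0.162 0.061]
top 412 277 [ 0.332 -0.218 -0.003]
top 0.075 [316 124  26  25  84] [330.1 131.6] [ 0.7266 -0.0119  0.084 ] [ 0.673 -0.037  0.075] [0.738 0.03  0.088]
top 0.075 [331 198  18  13  47] [339.4 205.9] [ 0.5129 -0.0256  0.0813] [ 0.505 -0.05   0.077] [ 0.537 -0.005  0.088]
top 0.075 [289 217  18  17 206] [297.6 224.7] [0.4697 0.0807 0.0808] [0.449 0.06  0.077] [0.491 0.104 0.085]
top 0.075 [176 224   9   9  38] [179.4 227.9] [0.4697 0.3866 0.0814] [0.458 0.377 0.075] [0.479 0.399 0.088]
top 0.075 [173 233   8  22  38] [176.2 244.6] [0.4254 0.3939 0.0817] [0.403 0.384 0.075] [0.456 0.4   0.088]
top 0.095 [332 191  16  19 223] [339.6 200. ] [ 0.5277 -0.0278  0.1036] [ 0.506 -0.047  0.096] [ 0.551 -0.008  0.109]
top 0.095 [168 234  11  21  76] [172.8 243.2] [0.4297 0.3936 0.1033] [0.401 0.384 0.095] [0.452 0.4   0.115]
side 320 193 [ 0.525 -0.031  0.104]
side 288 181 [0.469 0.064 0.084]
side 385 183 [0.713 0.026 0.061]
side 362 158 [0.697 0.157 0.061]
side 252 299 [ 0.336 -0.208 -0.003]
side 0.075 [249 123  22   5  79] [260.2 124.9] [0.446  0.3916 0.0809] [0.413 0.38  0.075] [0.478 0.4   0.088]
side 0.075 [279 174  16  12 147] [286.6 178.9] [0.4677 0.0794 0.0809] [0.448 0.06  0.075] [0.489 0.104 0.084]
side 0.075 [374 174  28  20 232] [387.1 183.3] [ 0.7039 -0.0026  0.0816] [ 0.671 -0.037  0.075] [0.738 0.035 0.088]
side 0.075 [311 198  20   9  87] [320.6 202.9] [ 0.523  -0.0434  0.0824] [ 0.504 -0.049  0.078] [ 0.551 -0.024  0.088]
side 0.095 [243 116  17   6  61] [251.3 118.6] [0.4219 0.3953 0.1019] [0.397 0.389 0.095] [0.445 0.4   0.113]
side 0.095 [311 187  19  14 202] [320.3 193.3] [ 0.5263 -0.0306  0.1036] [ 0.505 -0.048  0.095] [ 0.549 -0.005  0.107]
```

View pics/topc.png

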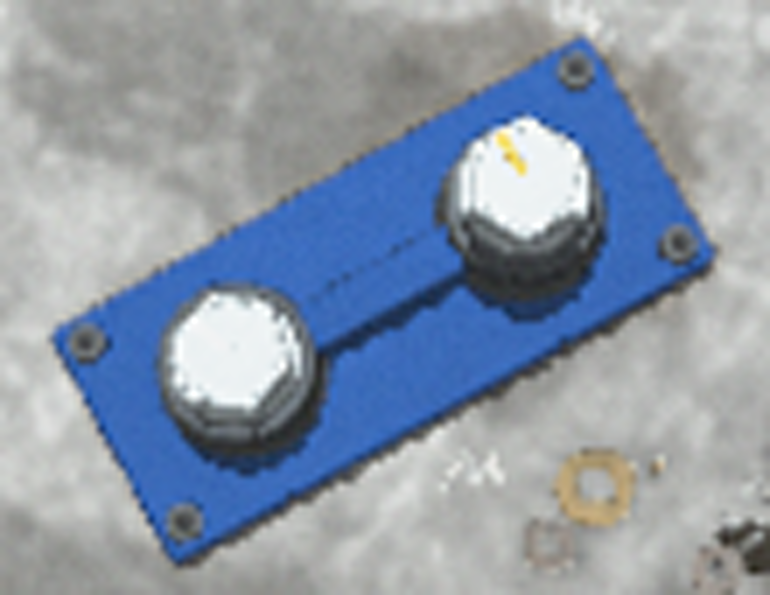

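View pics/sidec.png

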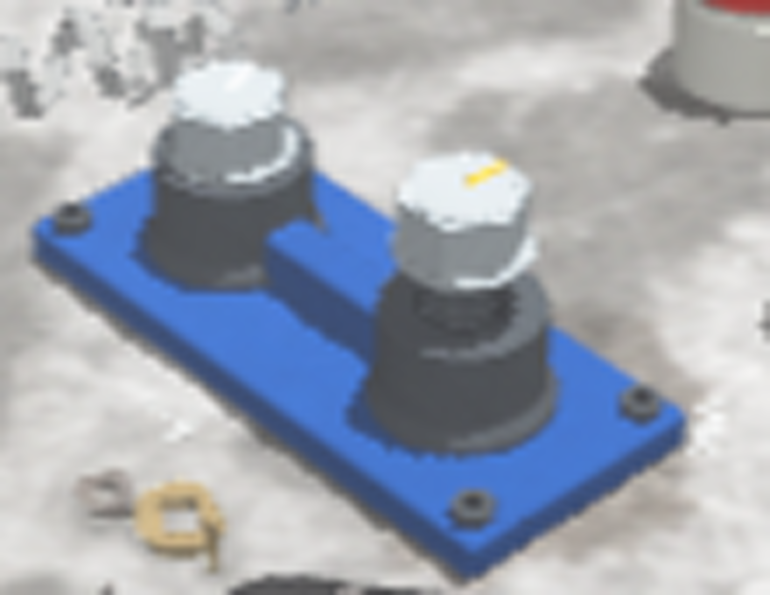

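In the crops the yellow stripe points to the upper left in the top view, from (522,172) to (500,135). The yellow-marked bolt stands visibly high in its boss. Next I'll triangulate the head and stripe.

```bash
cat >> h.py <<'E'
def measure(t,s,zt=None):
    """head top centre, stripe yaw from two views"""
    cs=[];ys=[]
    W={}
    for n,c in(("t",t),("s",s)):
        hsv=cv2.cvtColor(c["img"],cv2.COLOR_BGR2HSV);roi=np.zeros((400,640),np.uint8)
        (u,v)=(340,202) if n=="t" else (320,195)
        roi[v-18:v+18,u-18:u+18]=255
        y=cv2.inRange(hsv,(18,90,120),(35,255,255))&roi
        b=cv2.inRange(hsv,(0,0,195),(180,60,255))&roi
        b=cv2.morphologyEx(b|y,cv2.MORPH_OPEN,np.ones((3,3)))
        N,l,st,ce=cv2.connectedComponentsWithStats(b);i=1+np.argmax(st[1:,4])
        yy=np.argwhere(y)[:,::-1]
        w=hsv[...,1][yy[:,1],yy[:,0]].astype(float)
        W[n]=dict(head=ce[i],n=st[i],stripe=yy.mean(0) if len(yy) else None,pts=yy)
    return W
E
python3 - <<'E'
from h import *
t=load("top0.npz");s=load("side0.npz");m=measure(t,s)
for k in m: print(k,m[k]["head"],m[k]["n"],m[k]["stripe"],len(m[k]["pts"]))
H,e=tri(t,m["t"]["head"],s,m["s"]["head"]);Y,e2=tri(t,m["t"]["stripe"],s,m["s"]["stripe"])
print("head",H,e,"stripe",Y,e2,"yaw",np.degrees(np.arctan2(*(Y-H)[1::-1])))
for c,k in((t,"t"),(s,"s")):
    P=np.array([onplane(c,p,.105) for p in m[k]["pts"]])[:,:2]
    h=onplane(c,m[k]["head"],.105)[:2];d=P-h
    u,S,v=np.linalg.svd(P-P.mean(0));print(k,"head105",h,"centroid yaw",np.degrees(np.arctan2(*d.mean(0)[::-1])),"line",np.degrees(np.arctan2(v[0,1],v[0,0])),S)
    # blue plate corners
    W=cv2.inRange(cv2.cvtColor(c["img"],cv2.COLOR_BGR2HSV),(100,130,60),(125,255,255));
    N,l,st,ce=cv2.connectedComponentsWithStats(W)
    i=l[238,300] if k=="t" else l[228,322]
    j=[q for q in range(1,N) if st[q,4]>300 and 250<ce[q][0]<370 and 180<ce[q][1]<250]
    w=np.isin(l,j).astype(np.uint8);hull=cv2.convexHull(np.argwhere(w)[:,::-1].astype(np.int32))[:,0]
    Q=np.array([onplane(c,p,.016) for p in hull])[:,:2]
    r=cv2.minAreaRect((Q*1000).astype(np.float32));print("plate",r)
from rig import arm, optics, telemetry
z=telemetry.read_state();print(R.from_quat(z["tcp_rot"]).as_matrix().round(3))
E
```

```text
t [339.63809524 199.92857143] [331 192  18  16 210] [337.44444444 196.55555556] 9
s [313.28686327 186.79624665] [302 177  28  21 373] [324.  189.2] 5
head [ 0.5175671  -0.02612231  0.12171176] 0.013715618152108363 stripe [ 0.53660116 -0.02213928  0.10672291] 0.0012408778031130477 yaw 11.819068586730646
t head105 [ 0.52750953 -0.0273658 ] centroid yaw 30.96373442123844 line -148.8862714315434 [0.01427095 0.00277592]
plate ((497.8379821777344, 27.475006103515625), (102.65827178955078, 241.5430908203125), 28.0883846282959)
s head105 [ 0.51613141 -0.00405217] centroid yaw -35.760452501211276 line -152.71724585897508 [0.00988703 0.00163356]
plate ((499.5612487792969, 23.009857177734375), (104.55349731445312, 247.93836975097656), 27.563331604003906)
[[ 0.959  0.283 -0.   ]
 [ 0.283 -0.959  0.002]
 [ 0.    -0.002 -1.   ]]
```

Careful with the scale: shifts go in shares of 62.5 mm and turns go in units of 0.2 rad. That gives: 0.031 m is 0.496, -0.028 m is -0.448.

```bash
echo '{"rows":[[0.496,-0.448,0,0,0.085],[0.496,-0.448,0,0,0.085],[0.496,-0.448,0,0,0.085],[0.496,-0.448,0,0,0.085],[0.496,-0.448,0,0,0.085],[0.496,-0.448,0,0,0.085],[0.496,-0.448,0,0,0.085],[0.496,-0.448,0,0,0.085]]}' > m.json && python3 inch.py m.json
echo '{"rows":[[0.496,-0.448,0,0,0.085],[0.496,-0.448,0,0,0.085],[0.496,-0.448,0,0,0.085],[0.496,-0.448,0,0,0.085],[0.496,-0.448,0,0,0.085],[0.496,-0.448,0,0,0.085],[0.496,-0.448,0,0,0.085],[0.496,-0.448,0,0,0.085]]}' > m.json && python3 inch.py m.json
echo '{"rows":[[0,0,0,-0.9,0.085],[0,0,0,-0.9,0.085],[0,0,0,-0.9,0.085],[0,0,0,-0.9,0.085],[0,0,0,-0.9,0.085],[0,0,0,-0.9,0.085],[0,0,0,-0.9,0.085],[0,0,0,-0.9,0.085]]}' > m.json && python3 inch.py m.json
echo '{"rows":[[0,0,0,-0.9,0.085],[0,0,0,-0.9,0.085],[0,0,0,-0.9,0.085],[0,0,0,-0.9,0.085],[0,0,0,-0.9,0.085],[0,0,0,-0.9,0.085],[0,0,0,-0.9,0.085],[0,0,0,-0.85,0.085]]}' > m.json && python3 inch.py m.json
cat > st.py <<'E'
from h import *
from rig import arm, optics, telemetry
s=telemetry.read_state();M=R.from_quat(s["tcp_rot"]).as_matrix()
print("t",round(s["t"],2),"p",s["position"].round(4),"yaw_y",np.degrees(np.arctan2(M[1,1],M[0,1])).round(1),"j",s["joints"].round(3),"F",s["contact_force"].round(1),"T",s["wrist_torque"].round(2),"w",round(s["gripper_width"],4),"g",round(s["grip_force"],1))
d=np.array([.527,-.0285,.148])-s["position"];print("to bolt in tool",(M.T@d).round(4),M.round(3).tolist())
E
python3 st.py
```

```text
t: 1.1
position: [0.3516, -0.313, 0.3035]
tcp_rot: [0.99, 0.143, -0.0, -0.0]
contact_force: [0.7, -0.8, 0.9]
gripper_width: 0.0849
grip_force: 0.0
t: 2.1
position: [0.5261, -0.0281, 0.3035]
tcp_rot: [0.99, 0.143, -0.0, -0.0]
contact_force: [0.8, 0.2, 0.1]
gripper_width: 0.0849
grip_force: 0.0
t: 3.1
position: [0.5254, -0.0294, 0.3033]
tcp_rot: [0.648, 0.762, -0.0, -0.001]
contact_force: [0.9, 0.2, -0.1]
gripper_width: 0.0849
grip_force: 0.0
t: 4.1
position: [0.5254, -0.0294, 0.3033]
tcp_rot: [-0.01, 1.0, 0.0, -0.001]
contact_force: [-0.2, -0.9, -0.4]
gripper_width: 0.0851
grip_force: 0.0
t 4.1 p [ 0.5254 -0.0294  0.3033] yaw_y 91.2 j [-0.179  0.103 -0.24   1.23  -0.    -0.2  ] F [-0.2 -0.9 -0.4] T [0.03 0.02 0.01] w 0.0851 g 0.0
to bolt in tool [-0.0018  0.0008  0.1553] [[-1.0, -0.021, -0.001], [-0.021, 1.0, 0.0], [0.001, 0.0, -1.0]]
```

Scaled: 0.03 m is 0.48, 0.025 m is 0.4.

```bash
echo '{"rows":[[-0.0288,0.0128,0.48,0,0.085],[0,0,0.48,0,0.085],[0,0,0.48,0,0.085],[0,0,0.4,0,0.085],[0,0,0.32,0,0.085],[0,0,0.16,0,0.085],[0,0,0,0,0.085]]}' > m.json && python3 inch.py m.json >/dev/null; python3 st.py; python3 - <<'E'
from h import *
from rig import arm, optics, telemetry
for n in("side",):
    c=optics.capture(n);cv2.imwrite("pics/s1.png",cv2.resize(c["img"][120:250,235:405],(784,600)))
E
```

```text
t 4.97 p [ 0.5269 -0.0285  0.1582] yaw_y 90.9 j [-0.177  0.23  -0.418  0.924  0.    -0.192] F [-0.3  0.2 -1.1] T [-0.02  0.03  0.  ] w 0.0851 g 0.0
to bolt in tool [-0.0001  0.      0.0102] [[-1.0, -0.015, -0.002], [-0.015, 1.0, 0.0], [0.002, 0.0, -1.0]]
```

View pics/s1.png

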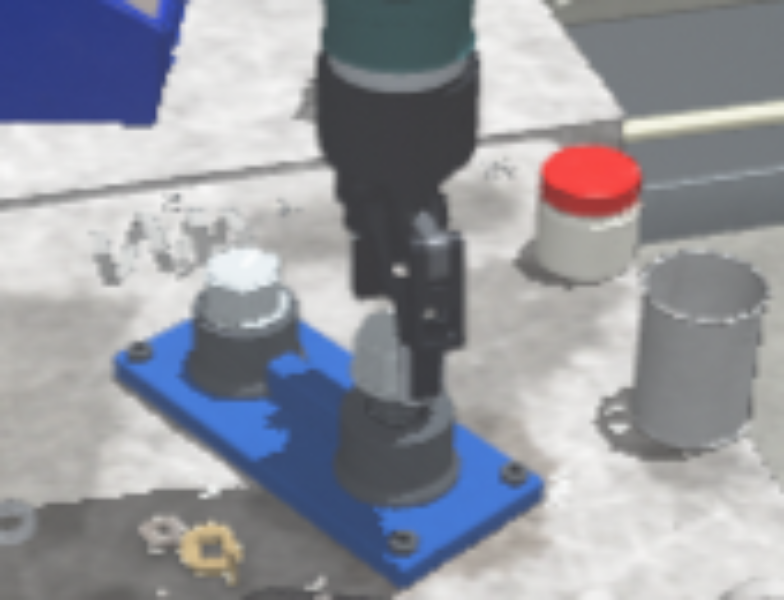

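In this view the bolt head at (380,355) sits between the open fingers and nothing is touching. Closing now.

```bash
echo '{"rows":[[0,0,0,0,0.06],[0,0,0,0,0.045],[0,0,0,0,0.035],[0,0,0,0,0.035],[0,0,0,0,0.035],[0,0,0,0,0.035]]}' > m.json && python3 inch.py m.json 40 >/dev/null; python3 st.py
```

```text
t 5.78 p [ 0.5282 -0.0272  0.1603] yaw_y 90.9 j [-0.176  0.228 -0.416  0.926  0.004 -0.191] F [-0.4  5.7  5.8] T [ 1.02  0.23 -0.14] w 0.0394 g 42.7
to bolt in tool [ 0.0012 -0.0013  0.0123] [[-1.0, -0.016, 0.002], [-0.016, 1.0, 0.004], [-0.002, 0.004, -1.0]]
```

Scaled: -0.0015 m is -0.024, -0.001 m is -0.016.

```bash
echo '{"rows":[[-0.016,0.016,-0.024,0,0.035],[0,0,0,0,0.035]]}' > m.json && python3 inch.py m.json >/dev/null; python3 st.py;  echo '{"rows":[[0,0,-0.0016,-0.5,0.035],[0,0,-0.0016,-0.5,0.035],[0,0,-0.0016,-0.5,0.035],[0,0,-0.0016,-0.5,0.035],[0,0,0,0,0.035]]}' > m.json && python3 inch.py m.json >/dev/null; python3 st.py
```

```text
t 6.03 p [ 0.5284 -0.0269  0.1605] yaw_y 90.9 j [-0.174  0.229 -0.414  0.928  0.002 -0.189] F [-0.9  4.5  2.4] T [ 0.87  0.22 -0.04] w 0.0391 g 42.1
to bolt in tool [ 0.0014 -0.0016  0.0125] [[-1.0, -0.016, -0.0], [-0.016, 1.0, 0.002], [0.0, 0.002, -1.0]]
t 6.65 p [ 0.5286 -0.0271  0.1609] yaw_y 113.8 j [-0.174  0.228 -0.414  0.929  0.002 -0.589] F [-0.   4.2  2.6] T [0.95 0.11 0.05] w 0.0394 g 41.6
to bolt in tool [ 0.002  -0.0007  0.0129] [[-0.915, -0.403, 0.0], [-0.403, 0.915, 0.002], [-0.001, 0.002, -1.0]]
```

Scaled: -0.0001 m is -0.0016, -0.1 rad is -0.5.

```bash
for i in 1 ; do echo '{"rows":[[0,0,-0.0016,-0.5,0.035],[0,0,-0.0016,-0.5,0.035],[0,0,-0.0016,-0.5,0.035],[0,0,0,0,0.035]]}' > m.json && python3 inch.py m.json >/dev/null; python3 st.py; done;  echo '{"rows":[[0,0,-0.0016,-0.5,0.035],[0,0,-0.0016,-0.5,0.035],[0,0,0,0,0.035]]}' > m.json && python3 inch.py m.json >/dev/null; python3 st.py;echo '{"rows":[[0,0,-0.0016,-0.5,0.035],[0,0,-0.0016,-0.5,0.035],[0,0,0,0,0.035]]}' > m.json && python3 inch.py m.json >/dev/null; python3 st.py
```

```text
t 7.15 p [ 0.5288 -0.0271  0.1612] yaw_y 130.9 j [-0.174  0.228 -0.413  0.929  0.002 -0.888] F [-0.1  4.4  1.1] T [1.08 0.01 0.06] w 0.039 g 41.4
to bolt in tool [0.0023 0.0001 0.0132] [[-0.756, -0.655, 0.001], [-0.655, 0.756, 0.002], [-0.001, 0.001, -1.0]]
t 7.53 p [ 0.5289 -0.0271  0.1613] yaw_y 142.4 j [-0.174  0.228 -0.413  0.929  0.002 -1.088] F [0.3 5.6 0.7] T [ 1.02 -0.21  0.01] w 0.039 g 41.3
to bolt in tool [0.0023 0.0006 0.0133] [[-0.611, -0.792, 0.001], [-0.792, 0.611, 0.002], [-0.002, 0.0, -1.0]]
t 7.9 p [ 0.529  -0.027   0.1608] yaw_y 153.8 j [-0.174  0.229 -0.414  0.928  0.002 -1.288] F [ 2.5  4.5 -5.4] T [ 1.04 -0.71  0.05] w 0.0388 g 40.9
to bolt in tool [0.0022 0.0011 0.0128] [[-0.441, -0.897, 0.001], [-0.897, 0.441, 0.002], [-0.002, -0.0, -1.0]]
```

Fz fell by about 6 N, which is the bolt hanging from the gripper, so it has passed the thread end. I'll turn back a little more for margin, then lower 6 mm.

Scaled: 0.001 m is 0.016, -0.1 rad is -0.5.

```bash
echo '{"rows":[[0,0,0,-0.5,0.035],[0,0,0.016,0,0.035],[0,0,0.016,0,0.035],[0,0,0.016,0,0.035],[0,0,0.016,0,0.035],[0,0,0,0,0.035]]}' > m.json && python3 inch.py m.json >/dev/null; python3 st.py;  echo '{"rows":[[0,0,0.016,0,0.035],[0,0,0.008,0,0.035],[0,0,0,0,0.035]]}' > m.json && python3 inch.py m.json >/dev/null; python3 st.py; echo '{"rows":[[0,0,0.008,0,0.035],[0,0,0,0,0.035]]}' > m.json && python3 inch.py m.json >/dev/null; python3 st.py
```

```text
t 8.65 p [ 0.529  -0.0269  0.1566] yaw_y 159.5 j [-0.174  0.234 -0.418  0.919  0.002 -1.387] F [ 1.5  5.3 -5.4] T [ 1.13 -0.81  0.02] w 0.0394 g 40.9
to bolt in tool [0.0022 0.0013 0.0086] [[-0.35, -0.937, 0.001], [-0.937, 0.35, 0.002], [-0.003, -0.0, -1.0]]
t 9.03 p [ 0.5291 -0.0269  0.1561] yaw_y 159.5 j [-0.174  0.234 -0.418  0.917  0.002 -1.387] F [0.8 5.9 1.2] T [ 1.16 -0.41  0.04] w 0.0393 g 41.5
to bolt in tool [0.0022 0.0014 0.008 ] [[-0.35, -0.937, 0.001], [-0.937, 0.35, 0.002], [-0.003, -0.0, -1.0]]
t 9.28 p [ 0.5291 -0.027   0.156 ] yaw_y 159.5 j [-0.174  0.234 -0.418  0.917  0.002 -1.387] F [-1.   5.5  3.2] T [ 1.23 -0.08  0.05] w 0.0394 g 41.8
to bolt in tool [0.0022 0.0014 0.008 ] [[-0.35, -0.937, 0.001], [-0.937, 0.35, 0.002], [-0.003, -0.001, -1.0]]
```

```bash
echo '{"rows":[[-0.016,0.0048,0,0,0.055],[0,0,0,0,0.055],[0,0,0,0,0.055]]}' > m.json && python3 inch.py m.json 40 >/dev/null; python3 st.py; python3 - <<'E'
from h import *
from rig import arm, optics, telemetry
c=optics.capture("side");cv2.imwrite("pics/s2.png",cv2.resize(c["img"][150:250,250:390],(784,560),interpolation=cv2.INTER_CUBIC))
E
```

```text
t 9.65 p [ 0.5287 -0.0271  0.1555] yaw_y 159.6 j [-1.730e-01  2.350e-01 -4.190e-01  9.170e-01 -1.000e-03 -1.387e+00] F [-0.3  0.7  0.2] T [ 0.05 -0.    0.  ] w 0.0552 g 0.0
to bolt in tool [0.0019 0.0011 0.0075] [[-0.349, -0.937, 0.0], [-0.937, 0.349, -0.001], [0.001, -0.0, -1.0]]
```

View pics/s2.png

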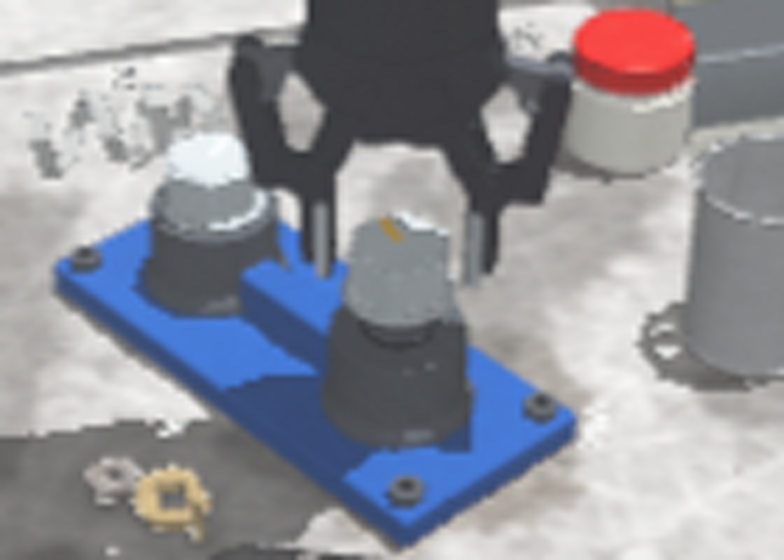

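The head now sits lower and the stripe at (390,230) has turned anticlockwise, so the bolt has dropped. I'll regrip and turn forward, following it down.

```bash
echo '{"rows":[[0,0,-0.008,0,0.035],[0,0,0,0,0.035],[0,0,0,0,0.035],[0,0,0,0,0.035],[0,0,0,0,0.035]]}' > m.json && python3 inch.py m.json 40 >/dev/null; python3 st.py; echo '{"rows":[[0,0,0.0016,0.5,0.035],[0,0,0.0016,0.5,0.035],[0,0,0.0016,0.5,0.035],[0,0,0.0016,0.5,0.035],[0,0,0.0016,0.5,0.035],[0,0,0.0016,0.5,0.035],[0,0,0,0,0.035]]}' > m.json && python3 inch.py m.json >/dev/null; python3 st.py
```

```text
t 10.32 p [ 0.5285 -0.0267  0.1561] yaw_y 159.6 j [-0.172  0.234 -0.418  0.919 -0.    -1.388] F [-3.3 -0.6  3.8] T [-0.16  0.56 -0.02] w 0.0389 g 43.6
to bolt in tool [0.0022 0.0007 0.0081] [[-0.348, -0.937, -0.0], [-0.937, 0.348, -0.0], [0.001, 0.0, -1.0]]
t 11.2 p [ 0.5281 -0.0263  0.1555] yaw_y 125.2 j [-0.172  0.234 -0.419  0.919  0.    -0.787] F [-3.7  0.1  5.4] T [ 0.05  0.81 -0.03] w 0.0391 g 43.8
to bolt in tool [ 0.0021 -0.0012  0.0075] [[-0.817, -0.577, -0.001], [-0.577, 0.817, 0.0], [0.001, 0.001, -1.0]]
```

Scaled: 0.00014 m is 0.00224, 0.15 rad is 0.75.

```bash
echo '{"rows":[[0,0,0.00224,0.75,0.035],[0,0,0.00224,0.75,0.035],[0,0,0.00224,0.75,0.035],[0,0,0.00224,0.75,0.035],[0,0,0.00224,0.75,0.035],[0,0,0.00224,0.75,0.035],[0,0,0.00224,0.75,0.035],[0,0,0.00224,0.75,0.035]]}' > m.json && python3 inch.py m.json >/dev/null; python3 st.py; echo '{"rows":[[0,0,0.00224,0.75,0.035],[0,0,0.00224,0.75,0.035],[0,0,0.00224,0.75,0.035],[0,0,0.00224,0.75,0.035],[0,0,0.00224,0.75,0.035],[0,0,0.00224,0.75,0.035],[0,0,0.00224,0.75,0.035],[0,0,0.00224,0.75,0.035]]}' > m.json && python3 inch.py m.json >/dev/null; python3 st.py
```

```text
t 12.2 p [ 0.528  -0.0254  0.1544] yaw_y 56.3 j [-0.172  0.236 -0.421  0.916  0.003  0.417] F [-2.3  3.   5.1] T [0.66 0.76 0.06] w 0.0387 g 43.7
to bolt in tool [-0.0009 -0.0031  0.0064] [[-0.832, 0.555, -0.001], [0.555, 0.832, 0.003], [0.003, 0.002, -1.0]]
t 13.2 p [ 0.5289 -0.0251  0.1533] yaw_y -12.5 j [-0.171  0.237 -0.421  0.912  0.005  1.617] F [-0.2  3.7  3. ] T [0.91 0.18 0.02] w 0.0391 g 43.4
to bolt in tool [-0.0038 -0.0011  0.0053] [[0.216, 0.976, 0.001], [0.976, -0.216, 0.004], [0.005, 0.0, -1.0]]
```

Scaled: 0.00014 m is 0.00224, 0.15 rad is 0.75.

```bash
echo '{"rows":[[0,0,0.00224,0.75,0.035],[0,0,0.00224,0.75,0.035],[0,0,0.00224,0.75,0.035],[0,0,0.00224,0.75,0.035],[0,0,0.00224,0.75,0.035],[0,0,0.00224,0.75,0.035],[0,0,0.00224,0.75,0.035],[0,0,0.00224,0.75,0.035]]}' > m.json && python3 inch.py m.json >/dev/null; python3 st.py; echo '{"rows":[[0,0,0,0,0.06],[0,0,0,0,0.07],[0,0,0,0,0.07],[0,0,0,0,0.07]]}' > m.json && python3 inch.py m.json >/dev/null; python3 st.py
python3 - <<'E'
from h import *
from rig import arm, optics, telemetry
a=[]
for n,(v,u) in(("side",(150,250)),("top",(160,280))):
    c=optics.capture(n);np.savez(n+"3.npz",**c);a.append(cv2.resize(c["img"][v:v+90,u:u+110],(400,327),interpolation=cv2.INTER_CUBIC))
cv2.imwrite("pics/s3.png",np.hstack(a))
E
```

```text
t 14.2 p [ 0.5297 -0.0257  0.1522] yaw_y -81.2 j [-0.172  0.239 -0.422  0.908  0.003  2.817] F [-0.2  1.7  0.7] T [ 0.44 -0.15  0.05] w 0.0386 g 43.2
to bolt in tool [-0.0031  0.0023  0.0041] [[0.988, 0.152, 0.003], [0.152, -0.988, 0.003], [0.003, -0.002, -1.0]]
t 14.7 p [ 0.5286 -0.0266  0.152 ] yaw_y -81.0 j [-0.173  0.239 -0.422  0.91   0.     2.812] F [0.2 0.  1.2] T [ 0.07  0.03 -0.03] w 0.0697 g 0.0
to bolt in tool [-0.0019  0.0016  0.004 ] [[0.988, 0.157, 0.0], [0.157, -0.988, 0.0], [0.0, -0.0, -1.0]]
```

View pics/s3.png

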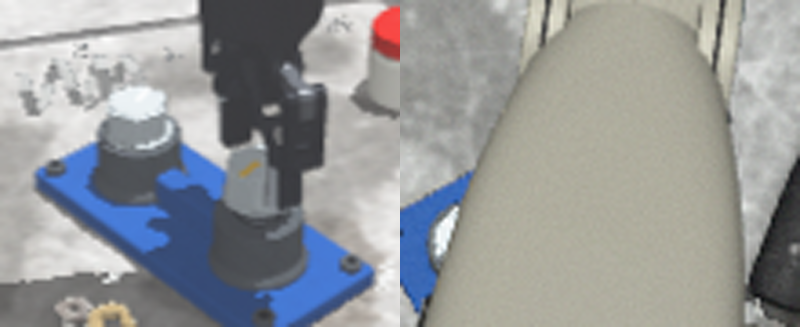

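The side view shows the stripe at (250,170), pointing about opposite to how it started, so the bolt is near -3 rad. The top view is blocked by the arm. I'll turn the gripper back half a turn while open, then regrip.

```bash
echo '{"rows":[[0,0,0,-0.925,0.07],[0,0,0,-0.925,0.07],[0,0,0,-0.925,0.07],[0,0,0,-0.925,0.07],[0,0,0,-0.925,0.07],[0,0,0,-0.925,0.07],[0,0,0,-0.925,0.07],[0,0,0,-0.925,0.07]]}' > m.json && python3 inch.py m.json >/dev/null; echo '{"rows":[[0,0,0,-0.925,0.07],[0,0,0,-0.925,0.07],[0,0,0,-0.925,0.07],[0,0,0,-0.925,0.07],[0,0,0,-0.925,0.07],[0,0,0,-0.925,0.07],[0,0,0,-0.925,0.07],[0,0,0,-0.925,0.07]]}' > m.json && python3 inch.py m.json >/dev/null; echo '{"rows":[[0,0,0,-0.9,0.07],[0,0,0,0,0.07]]}' > m.json && python3 inch.py m.json >/dev/null; python3 st.py; echo '{"rows":[[0,0,0,0,0.05],[0,0,0,0,0.035],[0,0,0,0,0.035],[0,0,0,0,0.035],[0,0,0,0,0.035]]}' > m.json && python3 inch.py m.json 40 >/dev/null; python3 st.py
```

```text
t 17.05 p [ 0.5287 -0.0266  0.1521] yaw_y 98.8 j [-0.172  0.239 -0.422  0.91   0.    -0.326] F [-0.7 -0.7  0.6] T [-0.01 -0.    0.  ] w 0.0699 g 0.0
to bolt in tool [ 0.0019 -0.0016  0.0041] [[-0.988, -0.153, 0.0], [-0.153, 0.988, 0.0], [-0.0, 0.0, -1.0]]
t 17.68 p [ 0.5286 -0.0263  0.1523] yaw_y 98.9 j [-0.172  0.238 -0.422  0.91   0.001 -0.327] F [-1.   3.2  5.1] T [ 0.54  0.3  -0.05] w 0.0389 g 44.0
to bolt in tool [ 0.002  -0.002   0.0043] [[-0.988, -0.155, 0.0], [-0.155, 0.988, 0.001], [-0.0, 0.001, -1.0]]
```

Scaled: 0.00014 m is 0.00224, 0.15 rad is 0.75.

```bash
echo '{"rows":[[0,0,0.00224,0.75,0.035],[0,0,0.00224,0.75,0.035],[0,0,0.00224,0.75,0.035],[0,0,0.00224,0.75,0.035],[0,0,0.00224,0.75,0.035],[0,0,0.00224,0.75,0.035],[0,0,0.00224,0.75,0.035],[0,0,0.00224,0.75,0.035]]}' > m.json && python3 inch.py m.json >/dev/null; python3 st.py; echo '{"rows":[[0,0,0.00224,0.75,0.035],[0,0,0.00224,0.75,0.035],[0,0,0.00224,0.75,0.035],[0,0,0.00224,0.75,0.035],[0,0,0.00224,0.75,0.035],[0,0,0.00224,0.75,0.035],[0,0,0.00224,0.75,0.035],[0,0,0,0,0.035]]}' > m.json && python3 inch.py m.json >/dev/null; python3 st.py
python3 - <<'E'
from h import *
from rig import arm, optics, telemetry
c=optics.capture("side");cv2.imwrite("pics/s4.png",cv2.resize(c["img"][150:250,250:390],(784,560),interpolation=cv2.INTER_CUBIC))
E
```

```text
t 18.68 p [ 0.5284 -0.026   0.1512] yaw_y 29.9 j [-0.172  0.24  -0.423  0.909  0.001  0.877] F [-2.2  2.9  5.5] T [0.74 0.58 0.05] w 0.0391 g 44.0
to bolt in tool [-0.0014 -0.0025  0.0032] [[-0.498, 0.867, -0.0], [0.867, 0.498, 0.002], [0.002, 0.0, -1.0]]
t 19.68 p [ 0.5285 -0.0257  0.1502] yaw_y -30.1 j [-0.172  0.241 -0.424  0.906  0.003  1.923] F [-0.9  4.6  5.7] T [ 1.06  0.53 -0.05] w 0.0391 g 44.0
to bolt in tool [-0.0032  0.0001  0.0022] [[0.501, 0.866, -0.0], [0.866, -0.501, 0.003], [0.002, -0.001, -1.0]]
```

View pics/s4.png

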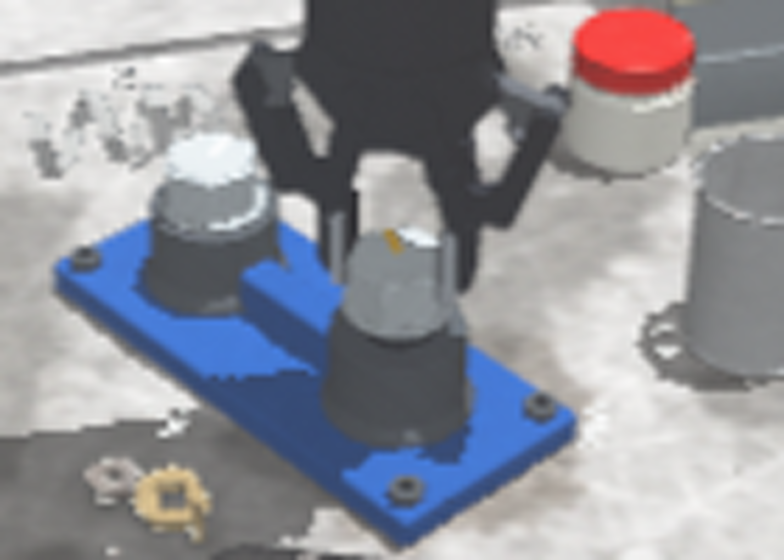

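The stripe at (393,240) now points to about +y, consistent with the joint at about -5.2 rad. The head has sunk about 10 mm and the fingers still grip it. I'll let it settle and hand in.

```bash
echo '{"rows":[[0,0,0,0,0.035],[0,0,0,0,0.035],[0,0,0,0,0.035],[0,0,0,0,0.035]]}' > m.json && python3 inch.py m.json >/dev/null; python3 st.py; python3 -c "
from rig import arm, optics, telemetry
print(arm.sign_off())"
```

```text
t 20.23 p [ 0.5285 -0.0257  0.1502] yaw_y -30.0 j [-0.172  0.241 -0.424  0.906  0.003  1.923] F [-1.2  3.9  5.2] T [ 1.12  0.52 -0.09] w 0.0394 g 44.0
to bolt in tool [-0.0032  0.0001  0.0021] [[0.5, 0.866, -0.0], [0.866, -0.5, 0.003], [0.002, -0.002, -1.0]]
the job is handed in; nothing more can be done
None
```

The bolt dropped into the thread after about 1.1 rad of backward turning; I then turned it forward to about -5.2 rad (estimated from gripper turn), it sank about 10 mm and is still gripped at 44 N, and I handed the job in at 20 s (no verdict was returned).

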